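Finish the carton layer and lock it

ROBOT

A 6-joint arm with a two-finger parallel gripper is mounted at the origin on the work surface. World frame = base frame: x ahead of the robot, y to its left, z up, the work surface at z = 0. Lengths are in m, angles in rad, forces in N, time in s.
With the tool pointing down it reaches from about 0.4 to 0.925 m from the base axis. Payload 3.4 kg.
Tool frame: the origin (TCP) lies on the centre line of the jaws, within the pads' length; the fingertips stand 22 mm ahead of it and the grasp point (between the pads) lies 3 mm ahead of it; z points along the fingers, y is the line along which they close (so a half turn about z gives the same grasp; the last joint's range is limited). The gripper opens to 85 mm and grips with 20 to 120 N. Pads are 22 mm wide; open, the fingers measure 114 mm over their backs; the gripper's body (76 mm by 85 mm) begins 54 mm behind the grasp point. The pads swing forward as they close: fully open they stand 13 mm farther back than shut.
Start: joints at [-1.357, 0.307, 1.506, -0, 1.328, -0.073], TCP at [0.163, -0.551, 0.253] pointing down, gripper open.
Joint ranges: [-3.12, 3.12], [-1.05, 2.28], [0.14, 2.33], [-1.42, 4.57], [0.1, 2.73], [-2.68, 2.68]. Speed limits (rad/s): [2.57, 2.57, 3.14, 3.14, 3.14, 3.14].

INTERFACE

Orientations are given as a unit quaternion [x, y, z, w].
In Python, from rig import manip, cams gives the robot as it stands. The module is installed in compiled form; this text tells all that it offers.
- The arm moves only by the tool play_rows, never from a script. Its argument "series" is one flat list of numbers, 5 for each row, row after row: the shift along the tool's x, y, z in cm, then the turn about the tool's z in degrees, then the closure, from -1 (fully open) to 1 (shut). In form: [x, y, z, twist, jaw, x, y, z, twist, jaw, ...]. A call has 1 to 5 rows; each row is the pose to reach, as a shift and turn from the pose commanded when the call began, along the tool's axes at that moment; what a row does not reach only later rows make up. A row lasts 1/12 s, in which the tool goes at most 41.7 mm and 7.16 degrees, less where a joint would pass 70% of its speed; a pose out of reach is approached as far as the arm can. A call with a gripper value outside its range is refused whole. The fingers move at their own pace and stop on an object; the grip force is fixed at half the most. Time passes only in rows, so rows that repeat a pose let the fingers close. It gives the time, the measured TCP pose, the force, the opening and the grip force at its end, in the units of the state.
- manip.read_state(): the state, without advancing time (a new reading comes with each control period).
- cams.grab_frame(name): name is "scene" or "top" or "wrist"; returns (picture, depth): 400x640x3 uint8, red, green, blue; 400x640 float32, m along the optical axis (not along the pixel's ray), 0 where there is no reading.
- cams.camera_info(name): a dict with "vertical_fov" (degrees; the focal length in pixels is half the picture's height over the tangent of half this angle, whatever the lens; pixels are square), "cx", "cy" (the principal point, pixels), "T" (4x4, takes a point from camera to world coordinates). Camera axes: x right, y down, z forward; pixel columns grow to the right and rows downward; lengths in m; the calibration is good to about 2 mm. A picture is of the moment at which its call begins: read the wrist's pose just before it. camera_info takes no time and is no camera call; for the wrist camera it gives the pose at the moment of the call.
- manip.job_done(): hands the job in; it is judged then, once.
Trained networks look in the newest picture that a camera, given by its name, has taken for a name from the list of things; names that differ only in an ending like _2 or _b are one class to them, and where a whole thing is asked for, a point or a joint stands for the part that bears it (a point fixed in the world has none). Each returns a list of dicts, best first, with "p" (0 to 1); they miss things now and then, are a little off and sometimes report something else, mostly with a low value. They report only what shows in the picture. A call takes as long as a camera call.
- cams.find_in(name, camera): "rect" ([left, top, right, bottom] in pixels, round what is visible of it).
The state is a dict: "t": time; "joints": joint angles; "joint_vel": joint speeds; "joint_efforts": joint torques, N m; "tool_pos": TCP position; "tcp_rot": TCP orientation; "force": force on the tool from outside, world axes, zero at the start; "wrist_torque": the same for the moment, N m; "width": finger opening in m; "finger_force": force on a finger pad.
Only numpy, scipy, OpenCV 4.12 (cv2) and the standard library are available. Lean on these libraries where they do the work, as an engineer would, in place of code of your own. Each camera call takes 0.05 s, during which the arm holds its last target. There are 200 camera calls.

TASK

Finish the pinwheel layer on the grey carrier slab: set the loose carton down gently, without dropping it, in the empty fourth place with the same small gaps as the others. Then turn the slab's black knob clockwise (seen from above) until it clicks past its detent to its stop, so that the steel tongue lies over that carton. Leave the three laid cartons, the tumblers and the bottle where they stand.

Things in the scene. Friction and masses are not known exactly. Their poses are not given: they have to be found in the camera images.
- carton: the loose cardboard carton to place, lying apart on the steel table, 150 x 60 x 60 mm, about 0.3 kg, rigid. Origin: centre of its underside; x along its 150 mm length, y across its 60 mm width, z up. Either way round along x is the same.
- slab: grey plastic slab fixed to the table, 250 x 250 mm, top 20 mm up, with a small ear at its -x, -y corner for the turn-lock. Origin: centre of the square, on the table; z up. Four cartons make a pinwheel 216 mm square on it, with 6 mm gaps round an open well 96 mm square (a gripper finger fits, down to the slab). The empty place is along the -y side.
- slot (a point): centre of the empty place, on the slab's top; axes as the slab's. The carton's underside centre belongs here, its length along x. Gripped across its width 33 mm from its centre towards the slab's +x, its inner finger comes down in the middle of the well; farther to -x a laid carton stands 6 mm from its inner side.
- laid_b: laid carton like the loose one (150 x 60 x 60 mm, 0.3 kg), already in place on the slab, loose. Origin: centre of its underside; x along its 150 mm length. Slab-frame centre (78, -33) mm, its length along the slab's y.
- laid_c: laid carton like the loose one (150 x 60 x 60 mm, 0.3 kg), already in place on the slab, loose. Origin: centre of its underside; x along its 150 mm length. Slab-frame centre (33, 78) mm, its length along the slab's x.
- laid_d: laid carton like the loose one (150 x 60 x 60 mm, 0.3 kg), already in place on the slab, loose. Origin: centre of its underside; x along its 150 mm length. Slab-frame centre (-78, 33) mm, its length along the slab's y.
- lock (a joint): angle of the turn-lock, rad: near 0 open (tongue pointing to the slab's -x, clear of the empty place), grows clockwise seen from above, 1.4 at its stop (tongue over the carton of the empty place). A sprung detent (up to 0.3 N m, from 0.7 to 1.3) has its hump at 1.0: let go before, it springs back below 0.7; past it, it snaps to the stop. Else light friction.
- lock_grip (a point): grip point on the lock's upright axis, 115 mm above the table, at (-90, -140) mm in the slab's frame, on a 24 mm post. Black upright grip bar 42 mm long (point x), 14 mm thick (y), spanning 96 to 129 mm above the table, on a 32 mm round hub. Its x points towards the tongue's tip and turns with the lock.
- tongue_tip (a point): tip of the lock's steel tongue, under the grip bar and turning with it: 16 mm wide, 5 mm thick, reaching 60 mm from the axis, underside 85 mm above the table (cartons on the slab reach 80 mm); axes as lock_grip's. A detent box (22 x 24 mm, 49 to 84 mm up) with a sprung roller sits on the outer side of the post.
- tumbler1: amber open tumbler, 68 mm wide, 85 mm tall, on the table to the left, bystander. Origin: centre of its underside.
- tumbler2: amber open tumbler, the same, on the table to the right, bystander. Origin: centre of its underside.
- bottle: white bottle, 72 mm wide, 190 mm tall, at the far left of the table, bystander. Origin: centre of its underside.

How it is judged:
By the outcome, as a careful person would: the job done as asked, in the order asked, and still so for the second after the job is handed in, with the robot touching nothing.
It also fails if it takes over 53 s, if anything falls off the work surface, if the arm or the gripper's body presses on something with over 40 N, if the wrist force passes 120 N, or if a joint passes its speed limit or range.

## Working session

There is one attempt and no reset: what is moved stays moved. The work goes in short steps, Python scripts to look and compute and a tool call to move; the robot and the scene stay as the last step left them, time stands still between calls to the robot, and variables do not carry over. Pictures are saved under pics/ and viewed, at most 10 in all, crops included, and the job is handed in when it is done.

Besides the shell and the picture viewer there is one more tool, called after "Request:" by a JSON object that holds its "fn" and its "kwargs". play_rows: Moves the arm, as the interface text tells. Its arguments: {"type":"object","properties":{"series":{"type":"array","items":{"type":"number"}}},"required":["series"]}

```bash
mkdir -p pics
cat > h.py <<'E'
import numpy as np, cv2
from rig import manip, cams
def info(n):
    i=cams.camera_info(n); f=200/np.tan(np.radians(i["vertical_fov"])/2); return f,i["cx"],i["cy"],np.array(i["T"])
def cloud(n,d,I=None):
    f,cx,cy,T=I or info(n); v,u=np.mgrid[0:400,0:640]
    P=np.stack([(u-cx)/f*d,(v-cy)/f*d,d],-1); return P@T[:3,:3].T+T[:3,3]
def save(n,im): cv2.imwrite('pics/'+n+'.png',cv2.cvtColor(im,cv2.COLOR_RGB2BGR))
E
python3 - <<'E'
from h import *
np.set_printoptions(precision=4,suppress=True)
s=manip.read_state();print(s['t'],s['tool_pos'],s['tcp_rot'],s['width'])
for n in ["scene","top"]:
    im,d=cams.grab_frame(n);save(n+'0',im);np.savez(n+'0.npz',im=im,d=d)
    print(n,info(n))
    for k in ["carton","slab","lock","tongue_tip","tumbler1","bottle"]:
        print(k,[(np.round(r['rect']),round(r['p'],2)) for r in cams.find_in(k,n)[:5]])
I=info("wrist");im,d=cams.grab_frame("wrist");save('wrist0',im);np.savez('wrist0.npz',im=im,d=d);print(I)
E
```

```text
0.0 [ 0.163  -0.5507  0.2524] [ 0.9897  0.1434 -0.0001 -0.0011] 0.0851000247808227
scene (np.float64(416.15726276146944), 321.77617373694756, 204.31578682661126, array([[ 0.2195,  0.784 , -0.5806,  1.1335],
       [ 0.9756, -0.1736,  0.1343, -0.1328],
       [ 0.0045, -0.596 , -0.803 ,  0.8833],
       [ 0.    ,  0.    ,  0.    ,  1.    ]]))
carton [(array([405., 166., 468., 219.]), 0.87)]
slab [(array([208., 215., 370., 322.]), 0.73)]
lock [(array([211., 213., 231., 249.]), 0.78), (array([412., 218., 452., 284.]), 0.67)]
tongue_tip []
tumbler1 [(array([171., 156., 206., 194.]), 0.95), (array([357., 137., 384., 170.]), 0.82)]
bottle [(array([412., 219., 452., 283.]), 0.68)]
top (np.float64(399.42359335982053), 324.7807284456096, 199.67672718564498, array([[-0.0873, -0.9753,  0.2027,  0.3877],
       [-0.9962,  0.0848, -0.0212, -0.0002],
       [ 0.0035, -0.2038, -0.979 ,  0.9443],
       [ 0.    ,  0.    ,  0.    ,  1.    ]]))
carton [(array([154., 189., 218., 261.]), 0.76), (array([278., 134., 440., 251.]), 0.37)]
slab [(array([277., 135., 438., 249.]), 0.81)]
lock [(array([417., 165., 438., 204.]), 0.62)]
tongue_tip [(array([412., 165., 438., 206.]), 0.96), (array([279., 140., 436., 248.]), 0.65)]
tumbler1 [(array([443., 270., 485., 300.]), 0.77), (array([225., 282., 260., 314.]), 0.71), (array([276., 136., 439., 248.]), 0.36), (array([284., 141., 338., 215.]), 0.31)]
bottle [(array([197., 111., 240., 161.]), 0.88)]
(np.float64(285.8391328772159), 320.4877532301233, 196.39649101471522, array([[ 0.2835, -0.9101, -0.3022,  0.2428],
       [-0.959 , -0.2692, -0.089 , -0.5291],
       [-0.0003,  0.3151, -0.9491,  0.373 ],
       [ 0.    ,  0.    ,  0.    ,  1.    ]]))
```

View pics/top0.png

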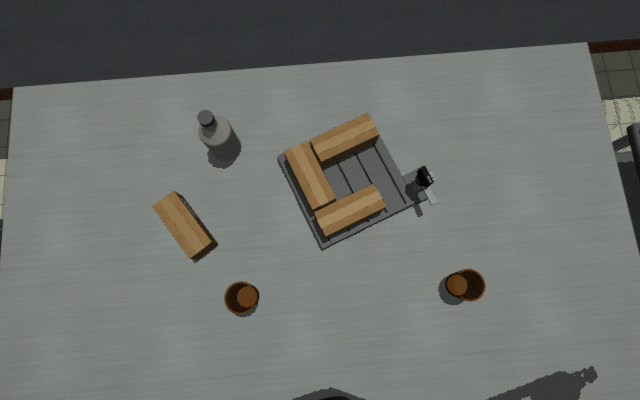

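View pics/scene0.png

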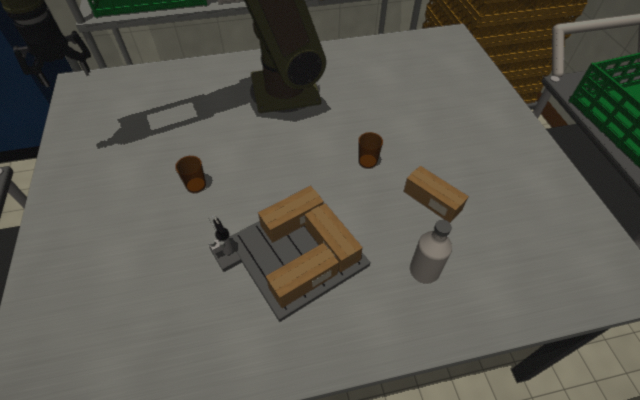

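Run:
```python
from h import *
np.set_printoptions(precision=4,suppress=True)
def rects(P,m):
    m=cv2.morphologyEx(m.astype(np.uint8),cv2.MORPH_OPEN,np.ones((3,3)))
    n,l,st,_=cv2.connectedComponentsWithStats(m)
    for i in range(1,n):
        if st[i,4]<60: continue
        Q=P[l==i]; r=cv2.minAreaRect((Q[:,:2]*1000).astype(np.float32))
        print('  px',st[i],'z',np.median(Q[:,2]).round(4),'c',np.round(r[0],1),'sz',np.round(r[1],1),'ang',round(r[2],1))
for n in ["top","scene"]:
    d=np.load(n+'0.npz')['d'];P=cloud(n,d)
    for a,b in [(.012,.028),(.05,.07),(.072,.088),(.09,.105),(.12,.14)]:
        print(n,a,b);rects(P,(P[...,2]>a)&(P[...,2]<b)&(d>0)&(P[...,0]>.2))
```

```text
top 0.012 0.028
  px [ 277  137  150  112 5083] z 0.0197 c [630.6 -90.6] sz [248.1 287.2] ang 20.6
top 0.05 0.07
  px [ 153  191   59   67 1823] z 0.0597 c [545.1 305.2] sz [151.3  60.5] ang 33.3
  px [473 275   7  21  84] z 0.06 c [ 354.1 -328.3] sz [11.5 42.8] ang 80.4
top 0.072 0.088
  px [ 310  113   69   49 1673] z 0.0798 c [710.6 -75.9] sz [ 61.3 151. ] ang 21.2
  px [ 284  142   52   67 1744] z 0.0798 c [628.5  11.5] sz [150.9  60.3] ang 21.1
  px [ 314  184   71   52 1826] z 0.0798 c [541.5 -70.8] sz [ 60.5 150.9] ang 21.0
  px [469 269  14  12  62] z 0.0833 c [ 378.9 -325. ] sz [35.   8.5] ang 44.2
  px [473 282  12  18  83] z 0.0827 c [ 341.3 -326.5] sz [11.2 43.5] ang 52.5
  px [224 286   8  24  92] z 0.0833 c [375.5 202.9] sz [13.8 46.8] ang 85.3
top 0.09 0.105
  px [415 175   8  11  60] z 0.0954 c [ 588.6 -226.3] sz [25.9  9.8] ang 22.1
top 0.12 0.14
  px [198 115  32  30 386] z 0.129 c [732.2 208. ] sz [58.5 66.4] ang 34.3
  px [420 166  13  19 140] z 0.1281 c [ 592.8 -236.2] sz [41.6 15. ] ang 19.1
scene 0.012 0.028
  px [404 187  48  33 193] z 0.02 c [562.9 278.1] sz 
[... 785 characters left out ...]
.5] sz [  4.7 145. ] ang 19.9
scene 0.072 0.088
  px [358 132  25  11 121] z 0.0812 c [360.1 180.5] sz [65.3 35.6] ang 68.2
  px [175 156  25  14 133] z 0.0811 c [ 341.3 -312.9] sz [35.  64.8] ang 16.3
  px [179 167  23  11  99] z 0.081 c [ 383.7 -301.9] sz [17.8 57.8] ang 11.8
  px [ 258  187  104  111 4658] z 0.0797 c [626.9 -75.5] sz [218.4 216.6] ang 21.1
  px [416 258  20  12  79] z 0.0798 c [758.9 185.4] sz [46.1  9.9] ang 45.3
scene 0.09 0.105
  px [418 254  20  12  80] z 0.0977 c [759.3 185.6] sz [45.4  9.1] ang 43.5
scene 0.12 0.14
  px [213 219  13  16 114] z 0.1283 c [ 594.6 -238.3] sz [41.7 14. ] ang 20.4
  px [420 232  31  26 385] z 0.1296 c [741.8 203.9] sz [66.9 54.3] ang 51.6
```

The top view shows the loose carton at about (184,226), the slab at (345,190) with three laid cartons, and the empty place along its lower-right side. The black knob is at (425,178), with the tongue pointing to -x at (431,197). The scene view agrees, with the carton at (436,193) and the knob at (222,234).

Heights come out as expected: 60, 80 and 129 mm. The slab's yaw is 21.2° with its centre near (626,-74), and the carton's yaw is 33.4°. I'm moving to the carton now.

Request:
{"fn": "play_rows", "kwargs": {"series": [3.2, -2.5, 0, -5, -1, 6.4, -5, 0, -10, -1, 9.6, -7.5, 0, -16.9, -1, 12.8, -10, 0, -16.9, -1, 16, -12.5, 0, -16.9, -1]}}

```text
t: 1.17
tool_pos: [0.2818, -0.3846, 0.2534]
tcp_rot: [0.958, 0.287, 0.0, 0.0]
force: [0.2, 0.5, 1.0]
width: 0.0853
finger_force: 0.0
```

Request:
{"fn": "play_rows", "kwargs": {"series": [3.74, -1.44, 0, 0, -1, 7.5, -2.88, 0, 0, -1, 11.2, -4.3, 0, 0, -1, 15, -5.8, 0, 0, -1, 18.7, -7.2, 0, 0, -1]}}

```text
t: 1.58
tool_pos: [0.3984, -0.2212, 0.2537]
tcp_rot: [0.958, 0.287, 0.0, 0.0]
force: [1.2, -0.1, -0.3]
width: 0.0856
finger_force: 0.0
```

Request:
{"fn": "play_rows", "kwargs": {"series": [3, -2.7, 0, 0, -1, 6, -5.4, 0, 0, -1, 9, -8.1, 0, 0, -1, 12, -10.8, 0, 0, -1, 15, -13.5, 0, 0, -1]}}

```text
t: 2.0
tool_pos: [0.4487, -0.0258, 0.2536]
tcp_rot: [0.958, 0.287, 0.0, 0.0]
force: [1.3, -0.3, -0.4]
width: 0.0855
finger_force: 0.0
```

Request:
{"fn": "play_rows", "kwargs": {"series": [3.26, -2.46, 0, 0, -1, 6.5, -4.9, 0, 0, -1, 9.8, -7.4, 0, 0, -1, 13, -9.8, 0, 0, -1, 16.3, -12.3, 0, 0, -1]}}

```text
t: 2.42
tool_pos: [0.5172, 0.1667, 0.2535]
tcp_rot: [0.958, 0.287, 0.0, 0.0]
force: [0.5, -0.9, 0.4]
width: 0.0854
finger_force: 0.0
```

Request:
{"fn": "play_rows", "kwargs": {"series": [3.25, -2.5, 0, 0, -1, 6.5, -5, 0, 0, -1, 9.8, -7.5, 0, 0, -1, 13.2, -10, 0, 0, -1, 13.2, -10, 0, 0, -1]}}

```text
t: 2.83
tool_pos: [0.5746, 0.3283, 0.2526]
tcp_rot: [0.957, 0.289, 0.002, -0.002]
force: [0.2, 0.1, -0.3]
width: 0.0851
finger_force: 0.0
```

```bash
cat >> h.py <<'E'
np.set_printoptions(precision=4,suppress=True)
def rects(P,m,mn=200):
    m=cv2.morphologyEx(m.astype(np.uint8),cv2.MORPH_OPEN,np.ones((3,3)))
    n,l,st,_=cv2.connectedComponentsWithStats(m)
    for i in range(1,n):
        if st[i,4]<mn: continue
        Q=P[l==i]; r=cv2.minAreaRect((Q[:,:2]*1000).astype(np.float32))
        print('  px',st[i],'z',np.median(Q[:,2]).round(4),'c',np.round(r[0],1),'sz',np.round(r[1],1),'ang',round(r[2],1))
def state():
    s=manip.read_state();q=s['tcp_rot'];print(s['t'],np.array(s['tool_pos']),'yaw',np.degrees(2*np.arctan2(q[1],q[0])).round(2),np.array(s['joints']));return s
E
python3 - <<'E'
from h import *
state();I=info("wrist");im,d=cams.grab_frame("wrist");save('w1',im);P=cloud("wrist",d,I)
rects(P,(abs(P[...,2]-.06)<.005)&(d>0))
E
```

```text
2.8333 [0.5746 0.3283 0.2526] yaw 33.65 [0.4535 0.4258 1.3178 0.0035 1.3932 1.4364]
  px [465  88  19  53 237] z 0.0598 c [721.8 233.5] sz [53.1 12.6] ang 32.7
  px [ 298  144   55  122 6160] z 0.0592 c [547.7 303.6] sz [150.6  60.1] ang 33.4
  px [514 221  49  86 665] z 0.0601 c [631.6  41.2] sz [125.5   4.4] ang 20.7
```

View pics/w1.png

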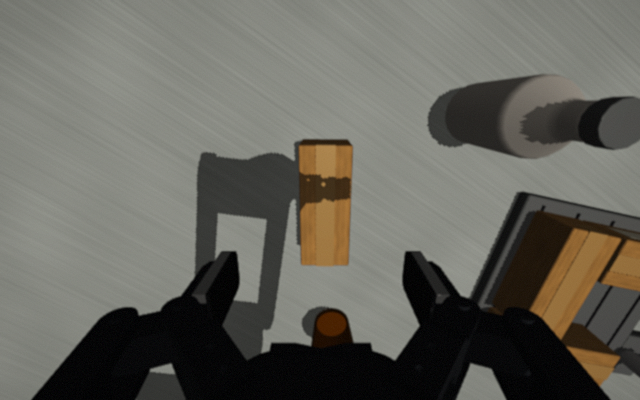

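The wrist view shows the carton centred between the fingers, from (300,142) to (352,265). I'm descending.

Request:
{"fn": "play_rows", "kwargs": {"series": [0, 0, 3, 0, -1, 0, 0, 6.5, 0, -1, 0, 0, 10, 0, -1, 0, 0, 13, 0, -1, 0, 0, 13, 0, -1]}}

```text
t: 3.3
tool_pos: [0.5673, 0.3173, 0.1168]
tcp_rot: [0.958, 0.287, -0.007, 0.001]
force: [-0.6, -1.4, -1.3]
width: 0.0854
finger_force: 0.0
```

Request:
{"fn": "play_rows", "kwargs": {"series": [0, 0, 0, 0, -1, 0, 0, 0, 0, -1, 0, 0, 0, 0, -1]}}

```text
t: 3.55
tool_pos: [0.574, 0.3212, 0.1262]
tcp_rot: [0.958, 0.287, 0.002, -0.0]
force: [-0.3, 0.4, 0.4]
width: 0.0855
finger_force: 0.0
```

Run:
```python
from h import *
state();I=info("wrist");im,d=cams.grab_frame("wrist");save('w2',im);P=cloud("wrist",d,I)
rects(P,(abs(P[...,2]-.06)<.005)&(d>0))
state()
```

```text
3.55 [0.574  0.3212 0.1262] yaw 33.37 [ 0.446   0.5253  1.4853 -0.0001  1.1261  1.4345]
  px [ 549   54   64  111 1213] z 0.0602 c [726.8 229.7] sz [67.4 24.7] ang 27.8
  px [  274   163    89   181 14432] z 0.0592 c [547.5 303.4] sz [151.3  60.1] ang 33.4
  px [601 334  39  64 898] z 0.0598 c [606.8  31.6] sz [62.9  5.5] ang 21.3
3.6 [0.5739 0.3213 0.1263] yaw 33.37 [ 0.4461  0.5251  1.4854 -0.      1.126   1.4345]
```

Request:
{"fn": "play_rows", "kwargs": {"series": [0.1, 0, 3, 0, -1, 0.1, 0, 6, 0, -1, 0.1, 0, 8, 0, -1, 0.1, 0, 9, 0, -1, 0.1, 0, 9, 0, -1]}}

```text
t: 4.02
tool_pos: [0.5723, 0.3209, 0.0323]
tcp_rot: [0.958, 0.287, -0.001, 0.0]
force: [-0.6, 0.6, -0.4]
width: 0.0852
finger_force: 0.0
```

Request:
{"fn": "play_rows", "kwargs": {"series": [0, 0, 0, 0, 0.2, 0, 0, 0, 0, 0.6, 0, 0, 0, 0, 1, 0, 0, 0, 0, 1, 0, 0, 0, 0, 1]}}

```text
t: 4.43
tool_pos: [0.5747, 0.3222, 0.0357]
tcp_rot: [0.958, 0.287, 0.002, -0.0]
force: [0.4, 0.1, 7.1]
width: 0.0593
finger_force: 65.6
```

Request:
{"fn": "play_rows", "kwargs": {"series": [0, 0, 0, 0, 1, 0, 0, 0, 0, 1, 0, 0, 0, 0, 1]}}

```text
t: 4.68
tool_pos: [0.5747, 0.3221, 0.0357]
tcp_rot: [0.958, 0.287, 0.002, -0.0]
force: [0.3, -0.3, 7.7]
width: 0.0595
finger_force: 65.6
```

Request:
{"fn": "play_rows", "kwargs": {"series": [0, 0, -1, 0, 1, 0, 0, -3, 0, 1, 0, 0, -6, 0, 1, 0, 0, -9, 0, 1, 0, 0, -12, 0, 1]}}

```text
t: 5.1
tool_pos: [0.5721, 0.3208, 0.1544]
tcp_rot: [0.958, 0.287, -0.001, 0.0]
force: [0.7, -0.7, -2.2]
width: 0.0595
finger_force: 65.3
```

Request:
{"fn": "play_rows", "kwargs": {"series": [0, 0, -2.5, 0, 1, 0, 0, -5, 0, 1, 0, 0, -7, 0, 1, 0, 0, -8, 0, 1, 0, 0, -8, 0, 1]}}

```text
t: 5.52
tool_pos: [0.574, 0.3218, 0.2366]
tcp_rot: [0.958, 0.287, 0.003, -0.0]
force: [0.8, 0.2, -3.0]
width: 0.0594
finger_force: 65.4
```

Run:
```python
from h import *
s=state();print(s['width'],s['force'],s['wrist_torque'],s['finger_force'])
```

```text
5.5167 [0.574  0.3218 0.2366] yaw 33.39 [ 0.4468  0.4312  1.3498 -0.      1.3552  1.4348]
0.059386372517509486 [ 0.7862  0.1783 -2.9973] [ 0.0461 -0.1105  0.0247] 65.42147040367126
```

Request:
{"fn": "play_rows", "kwargs": {"series": [-0.8, 1.8, 0, 2, 1, -2.2, 5, 0, 5, 1, -3.8, 8.6, 0, 8, 1, -5.4, 12.2, 0, 11, 1, -7, 15.9, 0, 12.2, 1]}}

```text
t: 5.93
tool_pos: [0.6006, 0.1486, 0.2311]
tcp_rot: [0.983, 0.183, -0.002, -0.0]
force: [0.9, -0.2, -2.3]
width: 0.0596
finger_force: 65.3
```

Request:
{"fn": "play_rows", "kwargs": {"series": [-0.8, 3.9, 0, 0, 1, -1.6, 7.8, 0, 0, 1, -2.4, 11.7, 0, 0, 1, -3.2, 15.6, 0, 0, 1, -4, 19.5, 0, 0, 1]}}

```text
t: 6.35
tool_pos: [0.6339, -0.048, 0.2311]
tcp_rot: [0.983, 0.184, -0.002, -0.001]
force: [-0.3, 0.3, -3.3]
width: 0.0594
finger_force: 65.4
```

Request:
{"fn": "play_rows", "kwargs": {"series": [-0.8, 3.6, 0, 0, 1, -1.4, 6.8, 0, 0, 1, -1.9, 9.3, 0, 0, 1, -2, 10, 0, 0, 1, -2, 10, 0, 0, 1]}}

```text
t: 6.77
tool_pos: [0.6519, -0.1491, 0.2309]
tcp_rot: [0.983, 0.182, -0.002, -0.001]
force: [0.6, 1.0, -2.2]
width: 0.0593
finger_force: 65.7
```

Request:
{"fn": "play_rows", "kwargs": {"series": [0, 0, 0, 0, 1, 0, 0, 0, 0, 1, 0, 0, 0, 0, 1]}}

```text
t: 7.02
tool_pos: [0.6522, -0.1449, 0.2328]
tcp_rot: [0.983, 0.185, -0.001, -0.001]
force: [-0.2, -0.2, -2.6]
width: 0.0595
finger_force: 65.7
```

Run:
```python
from h import *
state()
for n in ["wrist","top","scene"]:
    I=info(n);im,d=cams.grab_frame(n);save(n+'3',im);P=cloud(n,d,I);np.savez(n+'3.npz',im=im,d=d,T=I[3])
    print(n,'laid');rects(P,(abs(P[...,2]-.08)<.006)&(d>0)&(P[...,0]>.45)&(P[...,1]<.1))
    print('held');rects(P,(abs(P[...,2]-.26)<.012)&(d>0),100)
    print('bar');rects(P,(abs(P[...,2]-.127)<.006)&(d>0)&(P[...,1]<0),40)
```

```text
7.0167 [ 0.6522 -0.1449  0.2328] yaw 21.29 [-0.2821  0.4511  1.3256  0.0006  1.3665  0.917 ]
wrist laid
  px [  115    67    90   158 10002] z 0.0792 c [631.1   8.7] sz [150.3  60.9] ang 21.3
  px [  190    68   169    69 11303] z 0.0792 c [713.1 -78.1] sz [ 59.3 150.6] ang 21.3
  px [ 149  228   95   50 4199] z 0.0793 c [535.3 -48.8] sz [ 59.6 100.2] ang 21.1
held
  px [  145   209   355   155 27551] z 0.2565 c [ 663.3 -142.3] sz [ 64.6 124.4] ang 21.3
bar
top laid
  px [ 310  116   53   46 1228] z 0.0798 c [707.6 -68.4] sz [ 61.2 135.5] ang 20.9
  px [ 284  142   52   67 1727] z 0.0798 c [628.5  11.3] sz [150.7  60.3] ang 21.2
  px [314 196  43  40 985] z 0.0798 c [529.9 -40.8] sz [60.7 86.4] ang 22.4
held
bar
scene laid
  px [ 281  187   81   74 2332] z 0.0797 c [607.7 -25.9] sz [217.6 111. ] ang 20.9
  px [ 266  244   72   53 1777] z 0.0798 c [711.7 -78.2] sz [ 61.8 150.7] ang 21.4
held
  px [282   3  31  27 473] z 0.2626 c [19.1 51.9] sz [ 81. 119.] ang 75.6
  px [314  33  26   7 144] z 0.2593 c [140.3 106.1] sz [67.3 14. ] ang 73.3
  px [219 171  12  19 138] z 0.2571 c [ 582.6 -195.4] sz [47.2 18.2] ang 20.5
  px [230 187  53  42 967] z 0.2576 c [ 669.6 -144.9] sz [ 53.9 111.3] ang 19.9
bar
  px [213 219  13  15 111] z 0.1281 c [ 594.7 -238.3] sz [42. 14.] ang 20.5
```

View pics/wrist3.png

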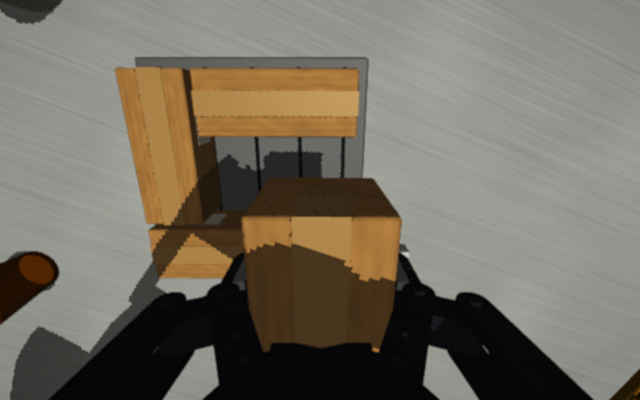

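The wrist view shows the held carton level, with its front top edge at row 216, columns 243–401. Laid_b is at (275,102) and laid_c at (155,145), and the well is clear. Next I'll measure the held carton against the slab.

```bash
cat > m.py <<'E'
from h import *
def held(z,yaw=21.2,I=None,d=None):
    P=cloud("wrist",d,I); c,s=np.cos(np.radians(yaw)),np.sin(np.radians(yaw)); 
    p=np.array(manip.read_state()['tool_pos']); D=P-p
    L=D[...,0]*c+D[...,1]*s; W=-D[...,0]*s+D[...,1]*c   # slab x,y rel to tool
    m=(abs(P[...,2]-z)<.008)&(d>0)&(L>.018)&(L<.06)&(abs(W)<.05)
    print('n',m.sum(),'L max',np.percentile(L[m],[98,99.5,100]),'W',np.percentile(W[m],[0,1,99,100]),'z by L',[round(float(np.median(P[...,2][m&(L>a)&(L<a+.008)])),4) for a in (.018,.026,.034)])
E
python3 - <<'E'
from m import *
f=np.load('wrist3.npz');i=info("wrist")
held(.258,I=(i[0],i[1],i[2],f['T']),d=f['d'])
E
```

```text
n 9970 L max [0.0428 0.043  0.0433] W [-0.0312 -0.0298  0.0279  0.0292] z by L [0.2562, 0.2562, 0.2561]
```

Request:
{"fn": "play_rows", "kwargs": {"series": [0.19, 0.36, 2, 0, 1, 0.19, 0.36, 5, 0, 1, 0.19, 0.36, 8, 0, 1, 0.19, 0.36, 10, 0, 1, 0.19, 0.36, 10, 0, 1]}}

```text
t: 7.58
tool_pos: [0.6522, -0.1476, 0.1282]
tcp_rot: [0.983, 0.184, -0.004, -0.002]
force: [-1.2, -0.4, -4.0]
width: 0.0598
finger_force: 65.6
```

Request:
{"fn": "play_rows", "kwargs": {"series": [0, 0, 0, 0, 1, 0, 0, 0, 0, 1, 0, 0, 0, 0, 1, 0, 0, 0, 0, 1]}}

```text
t: 7.92
tool_pos: [0.6573, -0.1497, 0.1356]
tcp_rot: [0.983, 0.184, 0.002, 0.001]
force: [-0.5, 0.6, -2.7]
width: 0.0595
finger_force: 65.7
```

Run:
```python
from m import *
state();I=info("wrist");im,d=cams.grab_frame("wrist");save('w4',im);np.savez('w4.npz',d=d,T=I[3])
P=cloud("wrist",d,I);rects(P,(abs(P[...,2]-.08)<.006)&(d>0)&(P[...,0]>.45)&(P[...,1]<.1))
held(.157,I=I,d=d)
```

```text
7.9167 [ 0.6573 -0.1497  0.1356] yaw 21.2 [-0.2865  0.5363  1.4353 -0.      1.1658  0.9142]
  px [    0    54   145   231 22226] z 0.0792 c [631.    8.8] sz [150.4  62.2] ang 21.2
  px [  103    55   266   105 26580] z 0.0792 c [713.1 -77.8] sz [ 59.6 151.4] ang 21.3
  px [  64  287  145   68 4334] z 0.0792 c [536.4 -51.9] sz [ 60.6 107.2] ang 21.6
n 10638 L max [0.0432 0.0434 0.0438] W [-0.0318 -0.0304  0.0273  0.0286] z by L [0.1591, 0.1592, 0.1591]
```

View pics/w4.png

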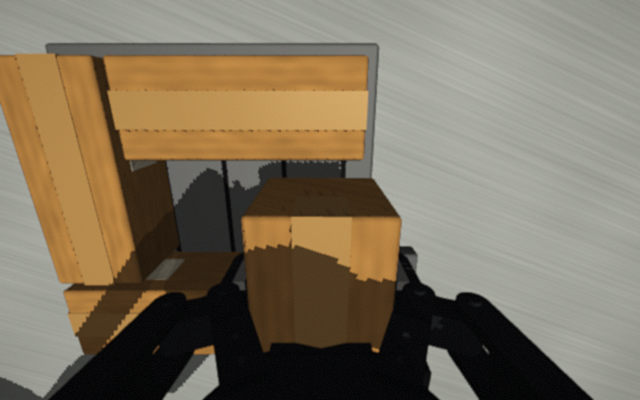

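The wrist view shows the held carton clear above the slot, with its front edge at row 216, columns 243–401. Laid_b is at (240,107) and the well is open. I'm correcting by about 2–3 mm.

Request:
{"fn": "play_rows", "kwargs": {"series": [-0.1, -0.25, 0, 0, 1, -0.1, -0.25, 0, 0, 1, -0.1, -0.25, 0, 0, 1, -0.1, -0.25, 0, 0, 1, -0.1, -0.25, 0, 0, 1]}}

```text
t: 8.38
tool_pos: [0.654, -0.1475, 0.1334]
tcp_rot: [0.983, 0.184, 0.0, 0.0]
force: [-0.2, -1.3, -3.6]
width: 0.0591
finger_force: 65.7
```

Request:
{"fn": "play_rows", "kwargs": {"series": [0, 0, 0, 0, 1, 0, 0, 0, 0, 1]}}

```text
t: 8.55
tool_pos: [0.654, -0.1475, 0.1332]
tcp_rot: [0.983, 0.184, -0.0, -0.0]
force: [-0.0, 0.4, -2.3]
width: 0.0595
finger_force: 65.7
```

Request:
{"fn": "play_rows", "kwargs": {"series": [0.12, 0.05, 0.4, 0, 1, 0.12, 0.05, 1.2, 0, 1, 0.12, 0.05, 2.0, 0, 1, 0.12, 0.05, 2.6, 0, 1, 0.12, 0.05, 3, 0, 1]}}

```text
t: 8.97
tool_pos: [0.6544, -0.1472, 0.1014]
tcp_rot: [0.983, 0.184, -0.001, -0.001]
force: [0.2, -0.8, -2.4]
width: 0.059
finger_force: 65.7
```

Request:
{"fn": "play_rows", "kwargs": {"series": [0, 0, 0.5, 0, 1, 0, 0, 1.2, 0, 1, 0, 0, 1.8, 0, 1, 0, 0, 2, 0, 1, 0, 0, 2, 0, 1]}}

```text
t: 9.38
tool_pos: [0.6547, -0.1473, 0.0823]
tcp_rot: [0.983, 0.184, -0.001, -0.0]
force: [0.1, 0.3, -2.4]
width: 0.0592
finger_force: 65.7
```

Request:
{"fn": "play_rows", "kwargs": {"series": [0, 0, 0, 0, 1, 0, 0, 0, 0, 1, 0, 0, 0, 0, 1, 0, 0, 0, 0, 1]}}

```text
t: 9.72
tool_pos: [0.6556, -0.1475, 0.0838]
tcp_rot: [0.983, 0.184, 0.0, 0.0]
force: [-1.0, -0.9, -2.6]
width: 0.0594
finger_force: 65.7
```

Run:
```python
from m import *
state();I=info("wrist");im,d=cams.grab_frame("wrist");save('w5',im);np.savez('w5.npz',d=d,T=I[3])
P=cloud("wrist",d,I);rects(P,(abs(P[...,2]-.08)<.006)&(d>0)&(P[...,0]>.45)&(P[...,1]<.1))
held(.107,I=I,d=d)
I=info("top");im,d=cams.grab_frame("top");P=cloud("top",d,I)
rects(P,(abs(P[...,2]-.107)<.007)&(d>0)&(P[...,1]<0),30);rects(P,(abs(P[...,2]-.08)<.006)&(d>0)&(P[...,0]>.45)&(P[...,1]<.1))
```

```text
9.7167 [ 0.6556 -0.1475  0.0838] yaw 21.19 [-0.2842  0.588   1.4879  0.      1.0648  0.9168]
  px [    0    32   397   368 73489] z 0.0792 c [658.8 -38.7] sz [138.9 288.5] ang 56.5
  px [257 190 129  10 931] z 0.0802 c [ 695.8 -133.7] sz [ 1.4 58.5] ang 20.8
  px [ 164  346   54   54 1767] z 0.0794 c [ 564.  -108.1] sz [22.2 51.2] ang 78.2
  px [424 371  53  29 838] z 0.0799 c [ 609.8 -251. ] sz [32.2 14.1] ang 79.9
n 10345 L max [0.0431 0.0432 0.0437] W [-0.0316 -0.0304  0.0274  0.0286] z by L [0.1073, 0.1072, 0.1072]
  px [ 310  116   52   46 1260] z 0.0798 c [707.  -67.2] sz [ 60.4 132.3] ang 21.4
  px [ 284  142   52   63 1689] z 0.0798 c [628.7  11.4] sz [151.6  60.1] ang 21.3
  px [329 197  24  20 277] z 0.08 c [543.6 -55.4] sz [45.3 46.6] ang 22.1
```

In the wrist frame the carton is within about 1 mm of its place, with a gap of about 5.5 mm to laid_b, a matching yaw and its underside 28 mm above the slab. I'm lowering slowly.

Request:
{"fn": "play_rows", "kwargs": {"series": [0, 0, 0.4, 0, 1, 0, 0, 0.9, 0, 1, 0, 0, 1.4, 0, 1, 0, 0, 1.8, 0, 1, 0, 0, 2.1, 0, 1]}}

```text
t: 10.23
tool_pos: [0.6547, -0.1473, 0.0612]
tcp_rot: [0.983, 0.184, -0.001, -0.0]
force: [-0.2, -0.7, -2.9]
width: 0.0595
finger_force: 65.7
```

Request:
{"fn": "play_rows", "kwargs": {"series": [0, 0, 0.1, 0, 1, 0, 0, 0.2, 0, 1, 0, 0, 0.2, 0, 1, 0, 0, 0.2, 0, 1, 0, 0, 0.2, 0, 1]}}

```text
t: 10.65
tool_pos: [0.6555, -0.1475, 0.0606]
tcp_rot: [0.983, 0.184, 0.0, 0.0]
force: [-0.3, 0.2, -2.3]
width: 0.0597
finger_force: 65.7
```

Request:
{"fn": "play_rows", "kwargs": {"series": [0, 0, 0.1, 0, 1, 0, 0, 0.2, 0, 1, 0, 0, 0.3, 0, 1, 0, 0, 0.4, 0, 1, 0, 0, 0.4, 0, 1]}}

```text
t: 11.07
tool_pos: [0.6551, -0.1474, 0.056]
tcp_rot: [0.983, 0.184, -0.0, -0.0]
force: [-0.1, -0.8, -2.3]
width: 0.059
finger_force: 65.7
```

Request:
{"fn": "play_rows", "kwargs": {"series": [0, 0, 0.05, 0, 1, 0, 0, 0.1, 0, 1, 0, 0, 0.1, 0, 1, 0, 0, 0.1, 0, 1]}}

```text
t: 11.4
tool_pos: [0.6553, -0.1475, 0.0558]
tcp_rot: [0.983, 0.184, 0.0, 0.0]
force: [-2.2, 0.1, 1.4]
width: 0.0595
finger_force: 66.3
```

Request:
{"fn": "play_rows", "kwargs": {"series": [0, 0, 0, 0, 0, 0, 0, 0, 0, -0.5, 0, 0, 0, 0, -1, 0, 0, 0, 0, -1, 0, 0, 0, 0, -1]}}

```text
t: 11.82
tool_pos: [0.6556, -0.1475, 0.0553]
tcp_rot: [0.983, 0.184, 0.0, 0.0]
force: [-0.2, -0.5, -0.5]
width: 0.0855
finger_force: 0.0
```

Request:
{"fn": "play_rows", "kwargs": {"series": [0, 0, -1, 0, -1, 0, 0, -3, 0, -1, 0, 0, -6, 0, -1, 0, 0, -9, 0, -1, 0, 0, -12, 0, -1]}}

```text
t: 12.23
tool_pos: [0.6551, -0.1474, 0.177]
tcp_rot: [0.983, 0.184, -0.0, -0.0]
force: [0.8, 0.3, 0.4]
width: 0.0854
finger_force: 0.0
```

Request:
{"fn": "play_rows", "kwargs": {"series": [0, 0, -2, 0, -1, 0, 0, -4, 0, -1, 0, 0, -5, 0, -1, 0, 0, -5, 0, -1, 0, 0, -5, 0, -1]}}

```text
t: 12.65
tool_pos: [0.6553, -0.1475, 0.2257]
tcp_rot: [0.983, 0.184, 0.0, 0.0]
force: [0.3, 0.7, -0.5]
width: 0.0853
finger_force: 0.0
```

Run:
```python
from m import *
state()
for n in ["wrist","top","scene"]:
    I=info(n);im,d=cams.grab_frame(n);save(n+'6',im);P=cloud(n,d,I)
    print(n,'laid');rects(P,(abs(P[...,2]-.08)<.006)&(d>0)&(P[...,0]>.45)&(P[...,1]<.1))
    print('bar');rects(P,(abs(P[...,2]-.127)<.006)&(d>0)&(P[...,1]<0),40)
```

```text
12.65 [ 0.6553 -0.1475  0.2257] yaw 21.19 [-0.2842  0.4598  1.3289  0.      1.352   0.9168]
wrist laid
  px [  105    69    94   161 10475] z 0.0792 c [631.1   8.9] sz [150.6  60.9] ang 21.0
  px [  182    70   173    71 11838] z 0.0792 c [712.6 -77.9] sz [ 59.9 151.5] ang 21.2
  px [ 289  146   64  140 8166] z 0.0792 c [ 625.1 -160.3] sz [151.2  60.2] ang 20.9
  px [ 141  233  147   51 6068] z 0.0793 c [544.3 -72.3] sz [ 60.4 151.6] ang 21.1
bar
  px [378 277  20  41 649] z 0.1276 c [ 595.4 -238.1] sz [41.9 14.3] ang 18.9
top laid
  px [ 310  115   54   47 1173] z 0.0797 c [708.6 -70.1] sz [ 61.9 138.5] ang 21.0
  px [ 284  142   52   67 1713] z 0.0798 c [628.6  11.5] sz [151.  60.] ang 21.2
  px [ 314  196   44   40 1033] z 0.0799 c [530.9 -43.6] sz [60.2 92.2] ang 22.3
bar
scene laid
  px [ 258  187  104   74 2697] z 0.0798 c [615.5 -44.5] sz [217.2 150.2] ang 21.5
  px [ 238  215   49   59 1483] z 0.0799 c [ 624.5 -160.1] sz [151.6  61. ] ang 21.0
  px [ 266  244   72   54 1771] z 0.0797 c [711.4 -78. ] sz [ 62.5 151.1] ang 21.1
bar
  px [213 219  13  15 109] z 0.1281 c [ 594.6 -237.8] sz [42.1 14.3] ang 19.2
```

View pics/wrist6.png

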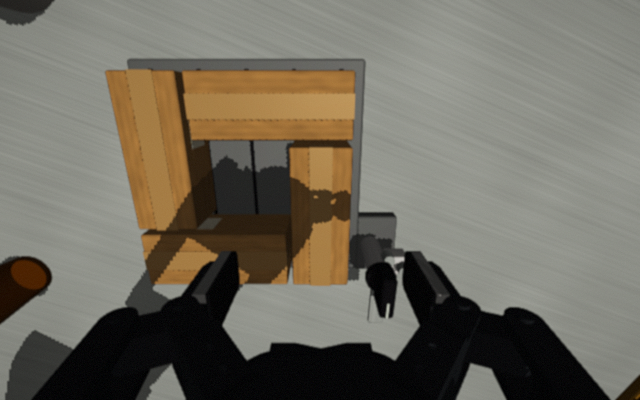

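The carton is down with even gaps, seen at (320,215) in the wrist view. It measures within about 1 mm of the slot. The knob bar is at (384,296), with its axis near (594.5,-237.4) mm and a yaw of about 19.5°. Going to the knob.

Request:
{"fn": "play_rows", "kwargs": {"series": [-2.5, 1.7, 0, 1.7, -1, -5, 3.4, 0, 1.7, -1, -7.2, 5, 0, 1.7, -1, -8.9, 6.2, 0, 1.7, -1, -8.9, 6.2, 0, 1.7, -1]}}

```text
t: 13.22
tool_pos: [0.5916, -0.2405, 0.2235]
tcp_rot: [0.986, 0.168, -0.002, -0.0]
force: [0.3, 0.8, 0.5]
width: 0.0853
finger_force: 0.0
```

Request:
{"fn": "play_rows", "kwargs": {"series": [0, 0, 1.5, 0, -1, 0, 0, 3.5, 0, -1, 0, 0, 5.5, 0, -1, 0, 0, 6.5, 0, -1, 0, 0, 6.5, 0, -1]}}

```text
t: 13.63
tool_pos: [0.5927, -0.2359, 0.1563]
tcp_rot: [0.986, 0.169, -0.003, -0.002]
force: [-1.5, 0.7, -0.6]
width: 0.0859
finger_force: 0.0
```

Request:
{"fn": "play_rows", "kwargs": {"series": [0, 0, 0, 0, -1, 0, 0, 0, 0, -1, 0, 0, 0, 0, -1, 0, 0, 0, 0, -1]}}

```text
t: 13.97
tool_pos: [0.5956, -0.2377, 0.1616]
tcp_rot: [0.986, 0.169, 0.001, 0.001]
force: [0.4, 0.2, 0.5]
width: 0.0855
finger_force: 0.0
```

Run:
```python
from m import *
state()
for n in ["scene","wrist"]:
    I=info(n);im,d=cams.grab_frame(n);save(n+'7',im);P=cloud(n,d,I)
    print('bar');rects(P,(abs(P[...,2]-.127)<.006)&(d>0)&(P[...,1]<0),40)
```

```text
13.9667 [ 0.5956 -0.2377  0.1616] yaw 19.5 [-0.4456  0.4715  1.4834  0.      1.1843  0.7849]
bar
  px [263  62  20   8  71] z 0.1264 c [ 47.8 -39.5] sz [68.5 13.4] ang 52.3
  px [213 219  13  16 112] z 0.1281 c [ 594.5 -238.3] sz [40.4 14. ] ang 20.6
bar
  px [ 308  211   24   65 1453] z 0.1277 c [ 595.8 -238.3] sz [41.5 13.9] ang 20.0
```

View pics/wrist7.png

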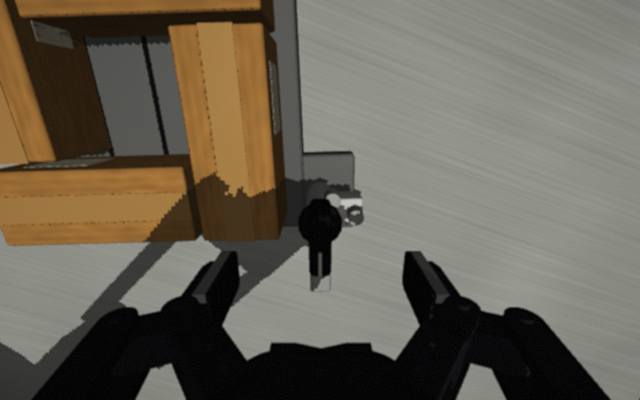

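The bar is at (320,255), centred between the fingers. Descending to grip it.

Request:
{"fn": "play_rows", "kwargs": {"series": [0, 0, 1, 0, -1, 0, 0, 2, 0, -1, 0, 0, 3, 0, -1, 0, 0, 3.7, 0, -1, 0, 0, 3.9, 0, -1]}}

```text
t: 14.48
tool_pos: [0.5933, -0.2368, 0.1187]
tcp_rot: [0.986, 0.169, -0.002, -0.001]
force: [0.4, 0.6, -0.2]
width: 0.0852
finger_force: 0.0
```

Request:
{"fn": "play_rows", "kwargs": {"series": [0, 0, 0, 0, -1, 0, 0, 0, 0, -0.5, 0, 0, 0, 0, 0, 0, 0, 0, 0, 0.5, 0, 0, 0, 0, 1]}}

```text
t: 14.9
tool_pos: [0.5951, -0.2376, 0.1218]
tcp_rot: [0.986, 0.169, 0.0, 0.0]
force: [0.5, 0.2, -0.5]
width: 0.0385
finger_force: 0.0
```

Request:
{"fn": "play_rows", "kwargs": {"series": [0, 0, 0, 0, 1, 0, 0, 0, 0, 1, 0, 0, 0, 0, 1, 0, 0, 0, 0, 1, 0, 0, 0, 0, 1]}}

```text
t: 15.32
tool_pos: [0.5948, -0.2374, 0.1218]
tcp_rot: [0.986, 0.169, 0.0, 0.0]
force: [-0.2, 1.4, 3.4]
width: 0.0127
finger_force: 59.3
```

Request:
{"fn": "play_rows", "kwargs": {"series": [0, 0, 0, 4, 1, 0, 0, 0, 9, 1, 0, 0, 0, 15, 1, 0, 0, 0, 21, 1, 0, 0, 0, 27, 1]}}

```text
t: 15.73
tool_pos: [0.5949, -0.2382, 0.1218]
tcp_rot: [0.998, -0.068, 0.0, 0.001]
force: [-1.0, -2.0, 3.2]
width: 0.0129
finger_force: 59.4
```

Request:
{"fn": "play_rows", "kwargs": {"series": [0, 0, 0, 6, 1, 0, 0, 0, 12, 1, 0, 0, 0, 18, 1, 0, 0, 0, 24, 1, 0, 0, 0, 30, 1]}}

```text
t: 16.15
tool_pos: [0.5945, -0.2389, 0.1218]
tcp_rot: [0.946, -0.324, 0.0, 0.001]
force: [-1.7, -3.7, 3.9]
width: 0.013
finger_force: 59.4
```

Request:
{"fn": "play_rows", "kwargs": {"series": [0, 0, 0, 6, 1, 0, 0, 0, 12, 1, 0, 0, 0, 17, 1, 0, 0, 0, 21, 1, 0, 0, 0, 22, 1]}}

```text
t: 16.57
tool_pos: [0.5941, -0.2394, 0.1218]
tcp_rot: [0.868, -0.497, 0.0, 0.002]
force: [-2.8, -4.8, 4.2]
width: 0.0132
finger_force: 59.8
```

Run:
```python
from m import *
s=state();print(s['force'],s['wrist_torque'],s['width'])
```

```text
16.5667 [ 0.5941 -0.2394  0.1218] yaw -59.62 [-0.4471  0.511   1.5269 -0.0039  1.1029  2.1661]
[-2.8407 -4.7606  4.1576] [-0.6834  0.507   0.5413] 0.013166173180770542
```

Request:
{"fn": "play_rows", "kwargs": {"series": [0, 0, 0, 0, 0.5, 0, 0, 0, 0, 0, 0, 0, 0, 0, -0.5, 0, 0, 0, 0, -1, 0, 0, 0, 0, -1]}}

```text
t: 16.98
tool_pos: [0.5947, -0.2372, 0.1211]
tcp_rot: [0.868, -0.496, -0.0, -0.0]
force: [-0.3, 0.6, 0.4]
width: 0.0689
finger_force: 0.0
```

Request:
{"fn": "play_rows", "kwargs": {"series": [0, 0, 0, 0, -1, 0, 0, -2, 0, -1, 0, 0, -5, 0, -1, 0, 0, -8, 0, -1, 0, 0, -12, 0, -1]}}

```text
t: 17.4
tool_pos: [0.5933, -0.2366, 0.24]
tcp_rot: [0.868, -0.496, -0.003, 0.0]
force: [1.5, -0.5, -0.6]
width: 0.0856
finger_force: 0.0
```

Request:
{"fn": "play_rows", "kwargs": {"series": [-4, -2, 0, 0, -1, -8, -4, 0, 0, -1, -11, -5.5, 0, 0, -1, -12, -6, 0, 0, -1, -12, -6, 0, 0, -1]}}

```text
t: 17.82
tool_pos: [0.5849, -0.1001, 0.2416]
tcp_rot: [0.869, -0.494, -0.0, -0.0]
force: [-0.4, -0.8, 0.3]
width: 0.0853
finger_force: 0.0
```

Run:
```python
from m import *
state()
for n in ["top","scene"]:
    I=info(n);im,d=cams.grab_frame(n);save(n+'8',im);P=cloud(n,d,I)
    print(n,'laid');rects(P,(abs(P[...,2]-.08)<.004)&(d>0)&(P[...,0]>.45)&(P[...,1]<.1))
    print('bar');rects(P,(abs(P[...,2]-.127)<.006)&(d>0)&(P[...,1]<-.1)&(P[...,0]>.5),40)
    if n=="scene": cv2.imwrite('pics/crop8.png',cv2.resize(cv2.cvtColor(im[140:330,160:400],cv2.COLOR_RGB2BGR),None,fx=3,fy=3,interpolation=cv2.INTER_CUBIC))
```

```text
17.8167 [ 0.5849 -0.1001  0.2416] yaw -59.27 [-0.2414  0.3413  1.4842  0.0011  1.3167  2.3635]
top laid
  px [310 128  27  33 539] z 0.0799 c [695.6 -37.2] sz [60.4 67.5] ang 20.7
  px [ 284  142   44   67 1571] z 0.0798 c [628.7  11.4] sz [150.8  60.1] ang 21.3
  px [346 184  39  39 937] z 0.0798 c [551.6 -96.8] sz [60.3 95. ] ang 21.2
bar
  px [417 168  18  15 129] z 0.1283 c [ 592.3 -235.8] sz [13.9 41. ] ang 30.5
scene laid
  px [ 258  187  104   73 2710] z 0.0798 c [614.8 -45.2] sz [218.2 152. ] ang 21.0
  px [ 237  215   49   58 1447] z 0.0798 c [ 623.7 -160.2] sz [152.5  60.5] ang 21.0
  px [ 266  244   72   53 1720] z 0.0798 c [711.9 -78.1] sz [ 60.8 150.8] ang 20.9
bar
  px [210 219  18  15 131] z 0.1277 c [ 594.6 -238.3] sz [15.1 41.2] ang 31.8
```

View pics/crop8.png

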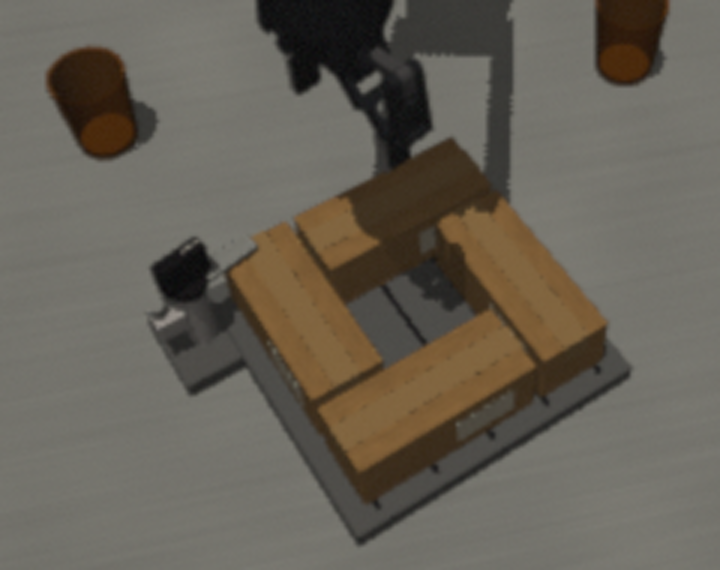

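The crop shows the finished pinwheel. The tongue at (235,250) lies over the new carton's end, the bar is at -59° (the stop), and the tumblers have not moved.

Request:
{"fn": "play_rows", "kwargs": {"series": [0, 0, 0, 0, -1, 0, 0, 0, 0, -1, 0, 0, 0, 0, -1, 0, 0, 0, 0, -1]}}

```text
t: 18.25
tool_pos: [0.5856, -0.1048, 0.2411]
tcp_rot: [0.868, -0.497, -0.0, 0.0]
force: [0.3, 0.2, 0.4]
width: 0.0853
finger_force: 0.0
```

```bash
python3 -c "
from rig import manip
print(manip.job_done())"
```

```text
the job is handed in; nothing more can be done
None
```

The carton is set down in the fourth place, within about 1 mm by the wrist camera; the knob is turned clockwise to its stop with the tongue over that carton, and the job was handed in at about 18 s (no verdict was returned).

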